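# Sample on the post, backing flap held at its balance point

### The job

Stand the small sample vial upright in the middle of the narrow raised post of the reflector stand and let go of it. Then swing the stand's hinged flap (the plate with the bail handle) up from its rests to its balance point, where it stands upright on its hinge, and hold it there still: it has no catch, so finish while still holding it, and do not let it swing over towards the vial. The vial stays standing on the post, and the amber dropper bottle and the rubber stopper stay where they are.

Things in the scene. Friction and masses are not known exactly. Their poses are not given: they have to be found in the camera images.
- vial: small clear sample vial with a dark screw cap, standing on the worktop, 22 mm diameter, 58 mm tall, about 16 g; origin at the centre of its underside, z up its axis
- stand: fixed reflector stand: grey base plate 100 x 216 mm, top 14 mm above the worktop. Origin on the worktop under its centre. x axis: along the flap's hinge; y axis: along the base, from the post (y = -72 mm) past the hinge (y = 0) to two rubber-topped rests (y = +62 mm). Two cheeks at x = -44 and +44 mm, 61 mm high, carry the hinge
- post_top (a point): centre of the flat round top of the sample post: 28 mm across, 60 mm above the worktop, on a thinner stem; axes as the stand's
- flap_hinge (a point): middle of the flap's hinge axis, 46 mm above the worktop, midway between the cheeks; axes as the stand's, the hinge axis is x
- flap_bar (a point): middle of the straight bar of the flap's bail handle, 125 mm from the hinge axis and parallel to it: black round sleeve 12 mm in diameter, 46 mm long, between 8 mm rods 30 mm either side of the middle; 41 mm clear gap between bar and plate, so fingers can straddle the bar from above, and the bar can turn in them as the flap swings
- flap (a joint): flap angle, rad: 0 = lying back on the rests, 20 degrees above level, leaning to the stand's +y; grows as it swings up and over towards the post; 1.222 = upright, its balance point, bar exactly above the hinge; stops at 2.3. Almost no friction: let go, it falls one way or the other. Flat plate 68 mm wide, 4 mm thick, edge 78 mm from the hinge, then the handle; about 0.22 kg in all
- dropper: amber dropper bottle with a black cap, 33 mm diameter, 63 mm tall, a bystander; origin at the centre of its underside
- stopper: black rubber stopper, a truncated cone 36 mm across and 32 mm tall, a bystander; origin at the centre of its underside

How it is judged:
On the way, in this order (a step that is already met when the one before it is completed fails the run):
1. the vial stands upright on the post, let go, the flap still lying back (horizontal distance between vial and post_top below 0.009 m and z of vial in the frame of post_top between -0.003 and 0.004 m and angle between vial's own z axis and vertical below 0.1 rad and contact force between vial and the arm below 0.05 N and contact force between vial and the fingers below 0.05 N and value of joint flap below 0.6 rad), for 0.2 s.
2. the flap stands upright at its balance point, held still in the fingers (value of joint flap between 1.142 and 1.302 rad and velocity of joint flap between -0.1 and 0.1 rad/s and contact force between the fingers and flap above 0.5 N), for 0.3 s.
At the end, for the whole second after the job is handed in: The flap is held in the fingers (at least 0.5 N of contact), still, within 0.08 rad (4.6 degrees) of upright (1.222 rad), while the vial stands free and upright on the post, its axis within 9 mm of the post's centre, touched by neither robot nor flap (value of joint flap between 1.142 and 1.302 rad and velocity of joint flap between -0.05 and 0.05 rad/s and contact force between the fingers and flap above 0.5 N and horizontal distance between vial and post_top below 0.009 m and z of vial in the frame of post_top between -0.003 and 0.004 m and angle between vial's own z axis and vertical below 0.1 rad and linear speed of vial below 0.02 m/s and contact force between vial and the arm below 0.05 N and contact force between vial and the fingers below 0.05 N and contact force between vial and flap below 0.05 N); the arm keeps its last pose, push and grip.
It fails at once if the flap swings over past its balance point, more than 17 degrees towards the vial (value of joint flap above 1.522 rad).
It fails at once if the dropper bottle is moved more than 20 mm (distance of dropper from where it was at the start of the episode above 0.02 m).
It fails at once if the rubber stopper is moved more than 20 mm (distance of stopper from where it was at the start of the episode above 0.02 m).
It also fails if it takes over 54 s, if anything falls off the work surface, if the arm or the gripper's body presses on something with over 40 N, if the wrist force passes 120 N, or if a joint passes its speed limit or range.

### The arm

A 6-joint arm with a two-finger parallel gripper is mounted at the origin on a cart in front of the work surface, level with it; the furniture and walls round the work are solid. World frame = base frame: x ahead of the robot, y to its left, z up, the work surface at z = 0. Lengths are in m, angles in rad, forces in N, time in s.
With the tool pointing down it reaches from about 0.2 to 0.875 m from the base axis. Payload 3.4 kg.
Tool frame: the origin (TCP) lies at the very end of the fingers, on their centre line; the grasp point (between the pads) lies ctrl.tcp_to_grasp behind it (ctrl.tcp_to_grasp is the distance from the TCP to the grasp point, in m); z points along the fingers, y is the line along which they close (so a half turn about z gives the same grasp; the last joint's range is limited). The gripper opens to 94 mm and grips with 3 to 60 N. Pads are 16 mm wide; open, the fingers measure 119 mm over their backs; the gripper's body (75 mm by 177 mm) begins 78 mm behind the grasp point.
Start: joints at [1.05, 0.276, 1.505, -0, 1.361, -0.121], TCP at [0.224, 0.53, 0.205] pointing down, gripper open.
Joint ranges: [-2.89, 2.89], [-0.75, 2.08], [0.22, 2.7], [-1.18, 4.32], [0.11, 2.71], [-2.7, 2.7]. Speed limits (rad/s): [2.57, 2.57, 3.14, 3.14, 3.14, 3.14].

### API

Orientations are given as a rotation vector (axis times angle).
In Python, from station import ctrl, imaging, order gives the robot as it stands.
- The arm moves only by the shell command python3 -m crank 'ROWS'. ROWS is JSON, one flat list of numbers, 7 for each row, row after row: the shift along the world's x, y, z normalised to -1 to 1, where 1 is 30 cm, then the turn, a rotation vector about the world's x, y, z normalised to -1 to 1, where 1 is 45 degrees, then the opening, from -1 (shut) to 1 (fully open). A call has 1 to 20 rows; each row shifts and turns the commanded pose from where the row before left it; what a row does not reach is not made up. A row lasts 1/8 s, in which the tool goes at most 62.5 mm and 10.7 degrees, less where a joint would pass 70% of its speed; a pose out of reach is approached as far as the arm can. A call with a number of a shift or a turn outside -1 to 1 is refused whole. A call with a gripper value outside its range is refused whole. The fingers move at their own pace and stop on an object; the grip force is fixed at half the most. Time passes only in rows, so rows that do not move let the fingers close. It gives the time, the measured TCP pose, the force, the opening and the grip force at its end, in the units of the state.
- ctrl.observe(): the state, without advancing time (a new reading comes with each control period).
- imaging.read_camera(name): name is "side" or "top" or "wrist"; returns a dict with "frame" (400x640x3 uint8, red, green, blue), "K" (3x3 intrinsics, pixels), "rvec" (rotation vector, rad) and "tvec" (3), from world to camera coordinates, as OpenCV has them. Camera axes: x right, y down, z forward; pixel columns grow to the right and rows downward; lengths in m; the calibration is good to about 2 mm. A picture is of the moment at which its call begins. There is no depth.
- order.sign_off(): hands the job in; it is judged then, once.
The state is a dict: "clock": time; "joint_positions": joint angles; "qvel": joint speeds; "tau": joint torques, N m; "tool_pos": TCP position; "tool_rot": TCP orientation; "force": force on the tool from outside, world axes, zero at the start; "wrist_torque": the same for the moment, N m; "finger_gap": finger opening in m; "grip_force": force on a finger pad.
Only numpy, scipy, OpenCV 4.12 (cv2) and the standard library are available. Lean on these libraries where they do the work, as an engineer would, in place of code of your own. Each camera call takes 0.05 s, during which the arm holds its last target. There are 200 camera calls.

## Working session

There is one attempt and no reset: what is moved stays moved. The work goes in short steps, Python scripts to look and compute and a shell command to move; the robot and the scene stay as the last step left them, time stands still between calls to the robot, and variables do not carry over. Pictures are saved under pics/ and viewed, at most 10 in all, crops included, and the job is handed in when it is done.

```bash
mkdir -p pics; ls; cat > h.py <<'E'
import numpy as np, cv2
from station import ctrl, imaging, order
def cam(n, save=None):
    d=imaging.read_camera(n)
    if save: cv2.imwrite(f'pics/{save}.png', cv2.cvtColor(d['frame'],cv2.COLOR_RGB2BGR))
    return d
def ray(d,u,v):
    R=cv2.Rodrigues(np.array(d['rvec'],float))[0]; t=np.array(d['tvec'],float).ravel()
    o=-R.T@t; r=R.T@np.linalg.inv(np.array(d['K']))@np.array([u,v,1.]); return o,r/np.linalg.norm(r)
def plane(d,u,v,z):
    o,r=ray(d,u,v); return o+r*(z-o[2])/r[2]
def tri(*rays):
    A=sum(np.eye(3)-np.outer(r,r) for o,r in rays); b=sum((np.eye(3)-np.outer(r,r))@o for o,r in rays)
    p=np.linalg.solve(A,b); return p,[float(np.linalg.norm((np.eye(3)-np.outer(r,r))@(p-o))) for o,r in rays]
def proj(d,P):
    return cv2.projectPoints(np.array(P,float).reshape(-1,3),np.array(d['rvec'],float),np.array(d['tvec'],float),np.array(d['K'],float),None)[0].reshape(-1,2)
E
python3 - <<'E'
from h import *
for n in ['side','top','wrist']:
    d=cam(n,n+'0'); print(n,ray(d,320,200),d['K'][0][0])
print(ctrl.observe(),ctrl.tcp_to_grasp)
E
```

```text
pics
side (array([ 0.17969208, -0.9199062 ,  0.77007519]), array([ 0.28010025,  0.77223992, -0.57025376])) 519.9289240637795
top (array([ 0.34313374, -0.03015679,  1.14568659]), array([ 0.16302898, -0.0197015 , -0.98642455])) 404.07460168943777
wrist (array([0.15067187, 0.5614652 , 0.38461829]), array([ 0.26524572, -0.10955315, -0.95793675])) 329.4393490241493
{'clock': 0.15, 'joint_positions': array([ 1.04999247e+00,  2.76445156e-01,  1.50580723e+00,  4.03835610e-05,
        1.36069379e+00, -1.21013754e-01]), 'qvel': array([-0.0010766 , -0.00256038, -0.00385242, -0.00156259, -0.00099591,
       -0.00069811]), 'tau': array([ 9.33879128e-04, -4.04927659e+01, -2.37433469e+01,  7.00766919e-02,
        3.14844190e-02, -1.01517412e-04]), 'tool_pos': array([0.22359801, 0.52930175, 0.20482004]), 'tool_rot': array([-6.23735628e-01, -3.07857702e+00,  1.99771073e-03]), 'force': array([-0.86564357,  0.09832299, -0.94112475]), 'wrist_torque': array([-0.01837309, -0.01408116, -0.02395289]), 'grip_force': 0.0, 'finger_gap': 0.09376762736682859} 0.0188
```

View pics/side0.png

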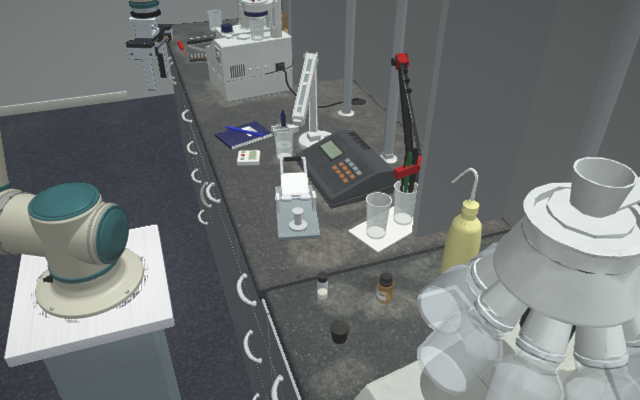

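View pics/top0.png

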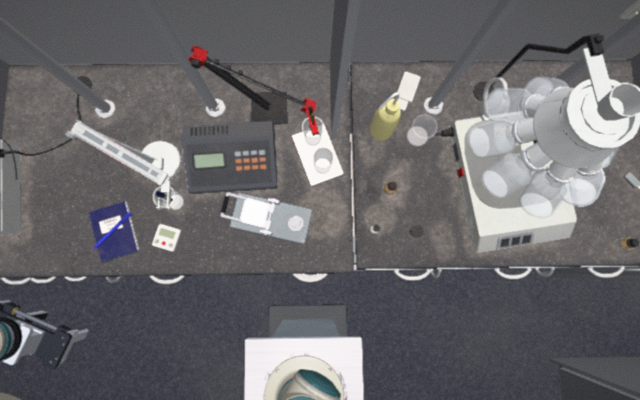

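The side view shows the vial at (323,286), dropper at (385,288), stopper at (340,331), post at (297,220) and flap bar near (292,160). In the top view the vial is at (375,229), dropper (391,187), stopper (416,231), post (296,223) and bar (228,207). Next I'll look at enlarged crops.

```bash
python3 - <<'E'
from h import *
s=cv2.imread('pics/side0.png');t=cv2.imread('pics/top0.png')
a=cv2.resize(s[145:345,260:410],None,fx=3,fy=3,interpolation=cv2.INTER_CUBIC)
b=cv2.resize(t[170:260,205:435],None,fx=3.4,fy=3.4,interpolation=cv2.INTER_CUBIC)
cv2.imwrite('pics/cs.png',a);cv2.imwrite('pics/ct.png',b)
d=cam('top')
for n,u,v,z in [('vial',375,229,.058),('drop',391,187,.063),('stop',416,231,.03),('post',296,223,.06),('bar',228,207,.09)]: print(n,plane(d,u,v,z))
E
```

```text
vial [ 0.44147043 -0.19918585  0.058     ]
drop [ 0.55541829 -0.24636254  0.063     ]
stop [ 0.43683768 -0.317063    0.03      ]
post [0.46054145 0.01396862 0.06      ]
bar [0.50221531 0.19167727 0.09      ]
```

View pics/cs.png

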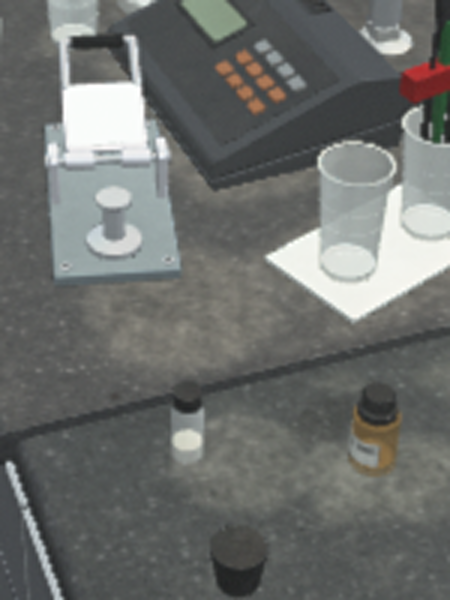

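View pics/ct.png

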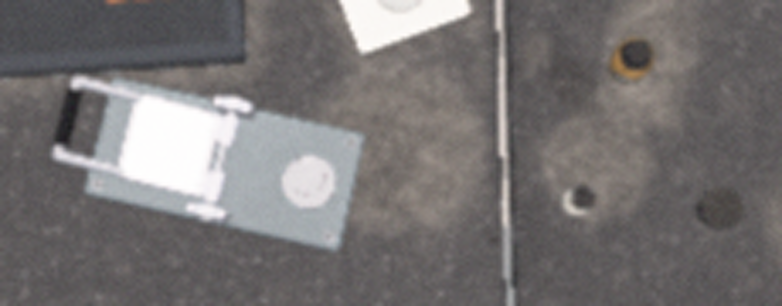

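Vial cap is at side (322.7,277.7), post top at side (298,210.7), bar at side (292.3,159). In the top view, cap is at (376.2,228.2), post (295.6,223.2), bar (225,204.4). I'll take the wrist camera over the stand and then over the vial.

```bash
python3 -m crank '[0.047,-0.167,0.02,0,0,0,1,0.047,-0.167,0.02,0,0,0,1,0.047,-0.167,0.02,0,0,0,1,0.047,-0.167,0.02,0,0,0,1,0.047,-0.167,0.02,0,0,0,1,0.047,-0.167,0.02,0,0,0,1,0.047,-0.167,0,0,0,0,1,0.047,-0.167,0,0,0,0,1,0.047,-0.167,0,0,0,0,1,0,0,0,0,0,0,1,0,0,0,0,0,0,1]'
python3 - <<'E'
from h import *
import pickle
pickle.dump(cam('wrist','w1'),open('w1.pkl','wb'))
E
python3 -m crank '[0.02,-0.16,0,0,0,0,1,0.02,-0.16,0,0,0,0,1,0.02,-0.16,0,0,0,0,1,0.02,-0.16,0,0,0,0,1,0,0,0,0,0,0,1,0,0,0,0,0,0,1]'
python3 - <<'E'
from h import *
import pickle
pickle.dump(cam('wrist','w2'),open('w2.pkl','wb'))
E
```

```text
clock: 1.58
tool_pos: [0.3504, 0.0791, 0.2414]
tool_rot: [-0.625, -3.078, -0.001]
force: [-0.1, 0.4, 0.2]
finger_gap: 0.094
grip_force: 0.0
clock: 2.38
tool_pos: [0.3747, -0.1115, 0.2413]
tool_rot: [-0.621, -3.079, -0.002]
force: [0.2, -0.3, -0.1]
finger_gap: 0.094
grip_force: 0.0
```

View pics/w1.png

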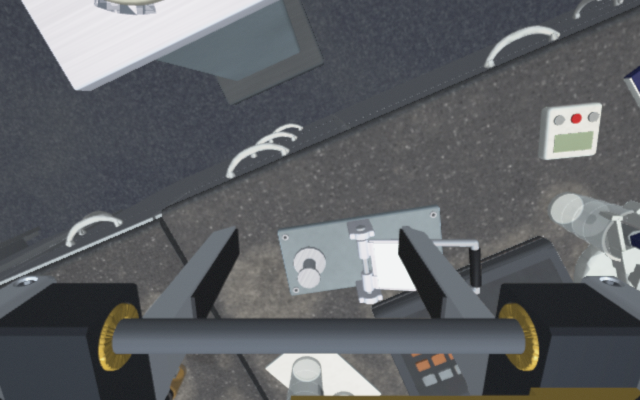

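View pics/w2.png

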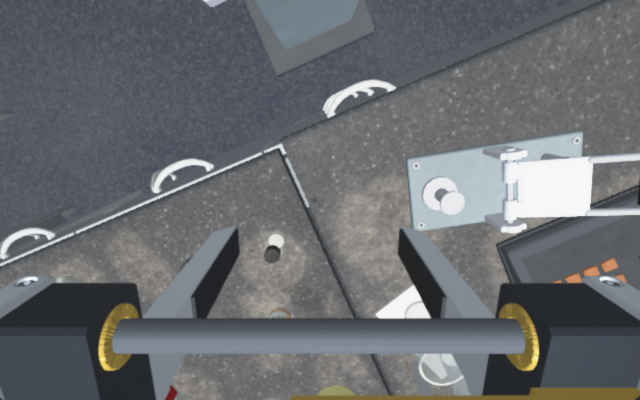

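w1 shows the post top at about (309,275) and the bar at (475,267). w2 shows the post top at (452,203), vial cap at (273,254), vial body at (276,241) and plate corners at (408,158), (582,133), (413,230). I'll triangulate across the views.

```bash
python3 - <<'E'
from h import *
import pickle
w1=pickle.load(open('w1.pkl','rb'));w2=pickle.load(open('w2.pkl','rb'));t=cam('top');s=cam('side')
def go(n,*l):
    p,r=tri(*[ray(d,u,v) for d,u,v in l]); print(n,p.round(4),np.round(np.array(r)*1e3,1))
go('post w',(w1,309,275),(w2,452,203)); go('post all',(w1,309,275),(w2,452,203),(t,295.6,223.2),(s,297.8,210.7))
go('bar',(w1,475,267),(t,225,204.4),(s,292.3,159))
go('cap mid',(w2,273,254),(t,376.2,228.2),(s,322.5,274))
P=[plane(w1,*c,.014) for c in [(279,235),(438,207),(293,296)]]+[plane(w2,*c,.014) for c in [(408,158),(582,133),(413,230)]]
for p in P: print(p.round(4))
for a,b in[(0,1),(3,4)]:
  v=P[b]-P[a]; print(np.linalg.norm(v),np.degrees(np.arctan2(v[1],v[0])))
# colour masks: dark cap / bright post disc in w2
for d,box,k in [(w2,(255,235,290,270),'cap'),(w2,(430,185,470,220),'post'),(w1,(290,255,325,295),'post'),(w1,(462,240,490,300),'bar')]:
    x0,y0,x1,y1=box; g=cv2.cvtColor(d['frame'],cv2.COLOR_RGB2GRAY)[y0:y1,x0:x1]
    m=(g<50) if k in('cap','bar') else (g>190)
    ys,xs=np.nonzero(m); print(k,m.sum(),xs.mean()+x0,ys.mean()+y0,xs.min()+x0,xs.max()+x0,ys.min()+y0,ys.max()+y0,np.percentile(g,[5,25,50,75,95]))
# nearby tall things
go('beaker/lamp: pens tip',(w1,632,215),(s,283,113))
E
python3 - <<'E'
import cv2
a=cv2.imread('pics/w1.png')[190:310,260:500];b=cv2.imread('pics/w2.png')[120:270,240:640]
import numpy as np
a=cv2.resize(a,(560,280),interpolation=3);b=cv2.resize(b,(800,300),interpolation=3)
c=np.zeros((580,800,3),'uint8');c[:280,:560]=a;c[280:]=b;cv2.imwrite('pics/c2.png',c)
E
```

```text
post w [0.4648 0.0194 0.0545] [1.4 1.4]
post all [0.4627 0.0178 0.0591] [2.9 1.6 3.7 2.5]
bar [0.5093 0.2013 0.0889] [1.3 1.3 0.1]
cap mid [ 0.4447 -0.2009  0.0572] [2.2 2.  2.2]
[ 0.4138 -0.0039  0.014 ]
[0.4589 0.2025 0.014 ]
[ 0.5052 -0.0245  0.014 ]
[ 0.4068 -0.003   0.014 ]
[0.46   0.2025 0.014 ]
[ 0.5006 -0.0276  0.014 ]
0.21127018457892463 77.66437833781231
0.21223441807856808 75.48414298210137
cap 17 273.4117647058824 247.76470588235293 268 278 246 250 [ 79.  128.  137.  148.  227.8]
post 1259 450.28435266084193 202.85782366957903 430 469 185 219 [131.95 193.   214.5  234.   236.  ]
post 633 308.80410742496053 269.9415481832543 294 324 255 287 [108.  160.  177.5 209.  213. ]
bar 325 474.28 266.0923076923077 465 484 249 285 [ 34.95  55.    83.   113.   187.  ]
beaker/lamp: pens tip [0.5135 0.3537 0.1313] [23.7 23.7]
```

View pics/c2.png

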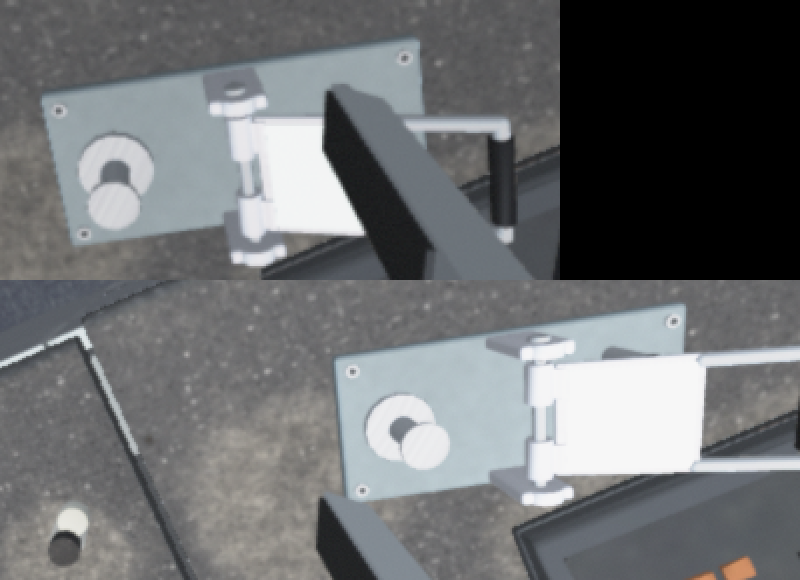

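```bash
python3 - <<'E'
from h import *
import pickle
w1=pickle.load(open('w1.pkl','rb'));w2=pickle.load(open('w2.pkl','rb'));t=cam('top');s=cam('side')
def go(n,*l):
    p,r=tri(*[ray(d,u,v) for d,u,v in l]); print(n,p.round(4),np.round(np.array(r)*1e3,1)); return p
go('post w',(w1,308.6,278.3),(w2,452.5,202.5)); p=go('post all',(w1,308.6,278.3),(w2,452.5,202.5),(t,295.6,223.2),(s,297.8,210.7))
b=go('bar',(w1,475.2,267.6),(t,225,204.4),(s,292.3,159))
print('axis deg',np.degrees(np.arctan2(b[1]-p[1],b[0]-p[0])),'horiz dist (expect .1895)',np.hypot(*(b-p)[:2]))
P=[plane(w1,*c,.014) for c in [(277.6,230.7),(439.6,207.1),(291.3,295.4)]]+[plane(w2,*c,.014) for c in [(407,158.5),(582.5,132.5),(411.5,230)]]
for i in (0,3):
  v=P[i+1]-P[i]; w=P[i+2]-P[i]; print('len',np.linalg.norm(v),np.linalg.norm(w),'deg',np.degrees(np.arctan2(v[1],v[0])),np.degrees(np.arctan2(w[1],w[0]))+90,'centre',((P[i+1]+P[i+2])/2).round(4))
for n,d,u,v in [('w1',w1,308.6,278.3),('w2',w2,452.5,202.5),('t',t,295.6,223.2),('s',s,297.8,210.7)]: print(n,plane(d,u,v,.06).round(4))
E
python3 -m crank '[-0.05,-0.18,0,0,0,0,1,-0.05,-0.10,0,0,0,0,1,0,0,0,0,0,0,1,0,0,0,0,0,0,1]'
python3 - <<'E'
from h import *
import pickle
w3=cam('wrist','w3');pickle.dump(w3,open('w3.pkl','wb'))
u,v=proj(w3,[.444,-.2,.045])[0].astype(int);print(u,v)
c=w3['frame'][max(v-60,0):v+60,max(u-80,0):u+80,::-1];cv2.imwrite('pics/c3.png',cv2.resize(c,None,fx=4,fy=4,interpolation=3))
E
```

```text
post w [0.4636 0.0187 0.0609] [0.4 0.4]
post all [0.4629 0.0172 0.0609] [1.9 1.4 3.7 1.9]
bar [0.5094 0.2011 0.0892] [1.3 1.2 0.2]
axis deg 75.81072929545635 horiz dist (expect .1895) 0.1896839542088628
len 0.2139021720554973 0.09870644730487627 deg 75.82900471623091 76.32049334950995 centre [0.4816 0.089  0.014 ]
len 0.21407640224004115 0.09623969584333039 deg 75.74460361110154 74.84661831116931 centre [0.4797 0.0868 0.014 ]
w1 [0.4645 0.0185 0.06  ]
w2 [0.4636 0.0189 0.06  ]
t [0.46   0.0151 0.06  ]
s [0.465  0.0176 0.06  ]
clock: 3.12
tool_pos: [0.3449, -0.1962, 0.2415]
tool_rot: [0.623, 3.079, 0.002]
force: [0.5, 0.5, 0.3]
finger_gap: 0.0937
grip_force: 0.0
345 245
```

View pics/c3.png

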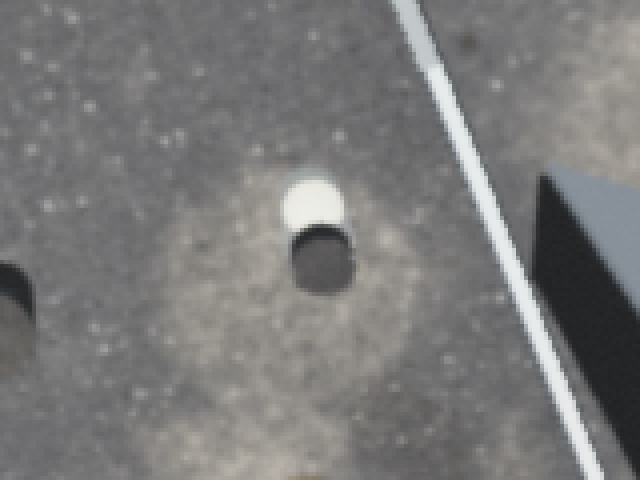

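c3 shows the cap's top disc at crop (323,262), which is (345.8,250.5) in the full image, with the vial upright and the stopper at the left edge. I'll triangulate the vial.

```bash
python3 - <<'E'
from h import *
import pickle
w2=pickle.load(open('w2.pkl','rb'));w3=pickle.load(open('w3.pkl','rb'));t=cam('top');s=cam('side')
p,r=tri(ray(w2,272.3,254.5),ray(w3,345.8,250.5));print(p,r)
p,r=tri(ray(w2,272.3,254.5),ray(w3,345.8,250.5),ray(t,376.2,228.2),ray(s,322.7,274));print(p,r)
for d,u,v in[(w2,272.3,254.5),(w3,345.8,250.5),(t,376.2,228.2)]:print(plane(d,u,v,.058))
x=ctrl.observe();R=cv2.Rodrigues(x['tool_rot'])[0];print(x['tool_pos'],R.round(3))
y=R[:2,1];print('y deg',np.degrees(np.arctan2(y[1],y[0])))
E
```

```text
[ 0.44562415 -0.20160143  0.05282448] [0.00026455646268328534, 0.00026455646268319383]
[ 0.44463389 -0.2013639   0.05735006] [0.0015461765859429637, 0.0007911776015827222, 0.0015864473840969927, 0.002641779510708098]
[ 0.44333734 -0.19977481  0.058     ]
[ 0.44345799 -0.20117072  0.058     ]
[ 0.44359161 -0.20251117  0.058     ]
[ 0.34507756 -0.19618575  0.24154512] [[-0.922  0.388  0.   ]
 [ 0.388  0.922  0.   ]
 [-0.     0.001 -1.   ]]
y deg 67.18841476508743
```

```bash
python3 -m crank '[0.165,-0.008,-0.1,0,0,0.0955,0.1,0.165,-0.008,-0.1,0,0,0.0955,0.1,0,0,-0.15,0,0,0,0.1,0,0,-0.15,0,0,0,0.1,0,0,-0.12,0,0,0,0.1,0,0,-0.06,0,0,0,0.1,0,0,-0.04,0,0,0,0.1,0,0,-0.028,0,0,0,0.1,0,0,0,0,0,0,0.1,0,0,0,0,0,0,0.1]'
python3 -c "
from h import *
x=ctrl.observe();print(x['tool_pos'],x['force']);R=cv2.Rodrigues(x['tool_rot'])[0];print(R.round(4))"
```

```text
clock: 4.53
tool_pos: [0.4443, -0.2023, 0.0177]
tool_rot: [0.391, 3.116, -0.001]
force: [0.1, 0.5, 0.0]
finger_gap: 0.0518
grip_force: 0.0
[ 0.44427727 -0.20232174  0.01772474] [0.1336029  0.53511686 0.02205041]
[[-9.690e-01  2.472e-01  1.300e-03]
 [ 2.472e-01  9.690e-01 -7.000e-04]
 [-1.400e-03 -3.000e-04 -1.000e+00]]
```

```bash
python3 -m crank '[0,0,0,0,0,0,-1,0,0,0,0,0,0,-1,0,0,0,0,0,0,-1,0,0,0,0,0,0,-1,0,0,0,0,0,0,-1,0,0,0,0,0,0,-1]'
```

```text
clock: 5.28
tool_pos: [0.4438, -0.2021, 0.0172]
tool_rot: [0.391, 3.117, -0.0]
force: [-0.0, -0.4, 2.0]
finger_gap: 0.0217
grip_force: 30.0
```

```bash
python3 -m crank '[0,0,0.08,0,0,0,-1,0,0,0.16,0,0,0,-1,0,0,0.16,0,0,0,-1,0.01,0.09,0,0,0,0,-1,0.0135,0.15,0,0,0,0,-1,0.0135,0.15,0,0,0,0,-1,0.0135,0.15,0,0,0,0,-1,0.0135,0.125,0,0,0,0,-1,0.004,0.07,0,0,0,0,-1,0,0,0,0,0,0,-1,0,0,0,0,0,0,-1]'
python3 - <<'E'
from h import *
print(ctrl.observe()['tool_pos'])
w=cam('wrist','w4')['frame'];s=cam('side')['frame']
c=np.zeros((560,800,3),'uint8');a=cv2.resize(s[160:240,250:350],(500,400),interpolation=3)
c[:400,:500]=a;b=cv2.resize(w[150:350,220:420],(300,300),interpolation=3);c[:300,500:]=b
cv2.imwrite('pics/c4.png',c[:,:,::-1])
E
```

```text
clock: 6.65
tool_pos: [0.464, 0.0178, 0.137]
tool_rot: [-0.391, -3.117, 0.001]
force: [0.8, 0.1, -0.4]
finger_gap: 0.0219
grip_force: 30.0
[0.46403322 0.01784134 0.13697326]
```

View pics/c4.png

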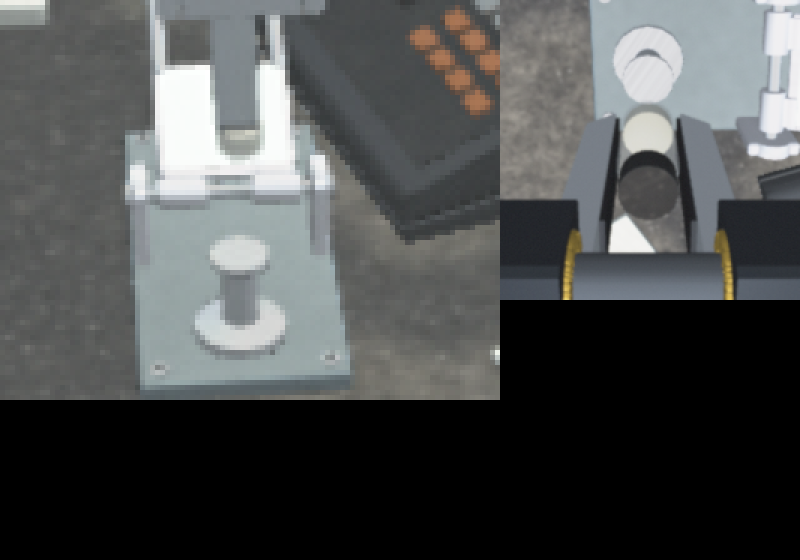

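c4 shows the vial upright in the fingers, directly above the post. In the wrist frame the post top is at (320,202). I'll check that ray, then descend.

```bash
python3 - <<'E'
from h import *
print(plane(cam('wrist'),320,202,.06), proj(cam('side'),[.464,.0178,.12]))
E
python3 -m crank '[0,0.003,-0.08,0,0,0,-1,0,0,-0.06,0,0,0,-1,0,0,-0.03,0,0,0,-1,0,0,-0.015,0,0,0,-1,0,0,0,0,0,0,-1,0,0,0,0,0,0,-1]'
```

```text
[0.46375565 0.01988703 0.06      ] [[296.84320716 189.23726789]]
clock: 7.6
tool_pos: [0.4647, 0.0193, 0.0821]
tool_rot: [0.391, 3.116, 0.0]
force: [0.7, 1.3, 0.5]
finger_gap: 0.022
grip_force: 30.0
```

```bash
for i in 1; do python3 -m crank '[0,0,-0.005,0,0,0,-1,0,0,-0.004,0,0,0,-1,0,0,0,0,0,0,-1,0,0,0,0,0,0,-1]'; done; python3 -m crank '[0,0,-0.003,0,0,0,-1,0,0,0,0,0,0,-1,0,0,0,0,0,0,-1]'
```

```text
clock: 8.1
tool_pos: [0.4641, 0.0194, 0.0789]
tool_rot: [0.391, 3.117, 0.0]
force: [0.2, 0.8, -0.6]
finger_gap: 0.0218
grip_force: 30.0
clock: 8.48
tool_pos: [0.4643, 0.0194, 0.0782]
tool_rot: [0.391, 3.117, 0.0]
force: [-0.5, 0.5, 3.0]
finger_gap: 0.0218
grip_force: 30.0
```

```bash
python3 -m crank '[0,0,-0.0015,0,0,0,-1,0,0,0,0,0,0,-1,0,0,0,0,0,0,-1]'
```

```text
clock: 8.85
tool_pos: [0.4643, 0.0194, 0.0782]
tool_rot: [0.391, 3.117, 0.0]
force: [-1.2, 0.2, 6.7]
finger_gap: 0.0219
grip_force: 30.0
```

```bash
python3 -m crank '[0,0,0,0,0,0,-0.48,0,0,0,0,0,0,-0.4,0,0,0,0,0,0,-0.3,0,0,0,0,0,0,-0.1,0,0,0,0,0,0,0,0,0,0,0,0,0,0,0,0,0.03,0,0,0,0,0,0,0.1,0,0,0,0,0,0,0.16,0,0,0,0,0,0,0.16,0,0,0,0,0,0,0,0,0,0,0,0,0,0,0,0,0,0]'
python3 - <<'E'
from h import *
d=cam('side');print(ctrl.observe()['tool_pos'])
c=cv2.resize(d['frame'][130:250,230:390,::-1],None,fx=5,fy=5,interpolation=3);cv2.imwrite('pics/c5.png',c)
t=cam('top');u,v=proj(t,[.464,.0185,.118])[0];print(u,v);u2,v2=proj(d,[[.464,.0185,.06],[.464,.0185,.118]]);print(u2,v2)
E
```

```text
clock: 10.35
tool_pos: [0.4636, 0.0195, 0.2123]
tool_rot: [-0.391, -3.117, -0.0]
force: [-0.3, -0.5, 0.3]
finger_gap: 0.0471
grip_force: 0.0
[0.463132   0.01948601 0.21159106]
293.2778550977465 219.25318971613845
[297.27083016 210.57708804] [296.76718237 189.81252511]
```

View pics/c5.png

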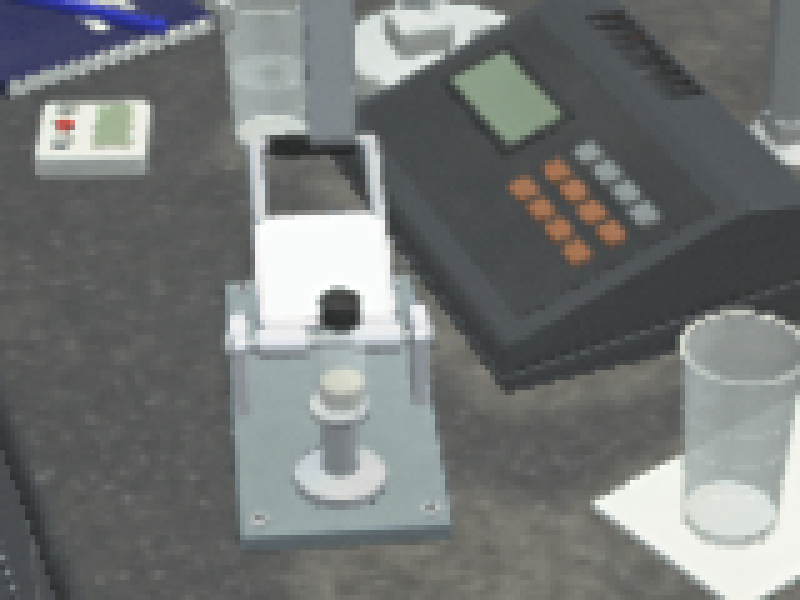

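c5 shows the vial upright and centred on the post, cap at crop (340,308), with the fingers clear. Next I'll check the clearance around the beaker and lamp beyond the bar.

```bash
python3 - <<'E'
from h import *
import pickle
w1=pickle.load(open('w1.pkl','rb'));t=cam('top');s=cam('side')
def go(n,*l):
    p,r=tri(*[ray(d,u,v) for d,u,v in l]); print(n,p.round(3),np.round(np.array(r)*1e3,1))
go('lamp arm end',(s,297,122),(t,165,182)); go('elbow',(s,310,55),(t,75,130)); go('arm end2',(s,310,55),(t,165,182))
go('beaker rim',(s,285,127),(t,163,193)); go('pen tip',(s,283,113),(t,165,178)); go('stub',(s,285,127),(w1,630,230))
print(plane(t,163,200,0),plane(s,285,155,0), plane(t,176,201,0))
E
```

```text
lamp arm end [0.568 0.35  0.115] [1.9 1.9]
elbow [0.666 0.517 0.241] [0.6 0.6]
arm end2 [0.548 0.262 0.335] [30.2 30.2]
beaker rim [0.539 0.361 0.1  ] [1.3 1.3]
pen tip [0.548 0.339 0.155] [20. 20.]
stub [0.537 0.371 0.091] [5.3 5.3]
[0.53862645 0.39694656 0.        ] [0.53890197 0.37719145 0.        ] [0.53521306 0.35967304 0.        ]
```

Nothing is within reach of the gripper body: beaker and lamp are at y ≥ 0.33. I'll approach the bar tilted 20°, perpendicular to the flap.

```bash
python3 -m crank '[0.0345,0.135,0,0.108,-0.027,0,0,0.0345,0.135,0,0.108,-0.027,0,0,0.0345,0.135,0,0.108,-0.027,0,0,0.0345,0.135,0,0.108,-0.027,0,0,0,0,-0.11,0,0,0,0,0,0,-0.108,0,0,0,0,0,0,0,0,0,0,0,0,0,0,0,0,0,0]'
python3 - <<'E'
from h import *
x=ctrl.observe();R=cv2.Rodrigues(x['tool_rot'])[0];p=x['tool_pos'];print(p,R.round(3))
tgt=np.array([.510,.2015,.0892])+R[:,2]*.0188;print('to go units',(tgt-p)/.3)
w=cam('wrist','w6');f=w['frame']
# dark bar in wrist view
u,v=proj(w,[.510,.2015,.0892])[0];print(u,v,proj(w,[[.5101-.0223,.2015+.0056,.0892],[.5101+.0223,.2015-.0056,.0892]]))
g=cv2.cvtColor(f,cv2.COLOR_RGB2GRAY);cv2.imwrite('pics/c6.png',cv2.resize(f[100:340,160:480,::-1],(800,600),interpolation=3))
E
```

```text
clock: 11.55
tool_pos: [0.5061, 0.1814, 0.1477]
tool_rot: [0.381, 3.029, 0.536]
force: [1.0, -0.5, 0.5]
finger_gap: 0.0473
grip_force: 0.0
[0.50610626 0.18144033 0.1476684 ] [[-0.969  0.233  0.084]
 [ 0.247  0.91   0.333]
 [ 0.001  0.343 -0.939]]
to go units [ 0.01822142  0.08771749 -0.25375745]
315.90257102747086 207.53744901916104 [[315.71617486 178.52072465]
 [316.13996134 235.3919059 ]]
```

View pics/c6.png

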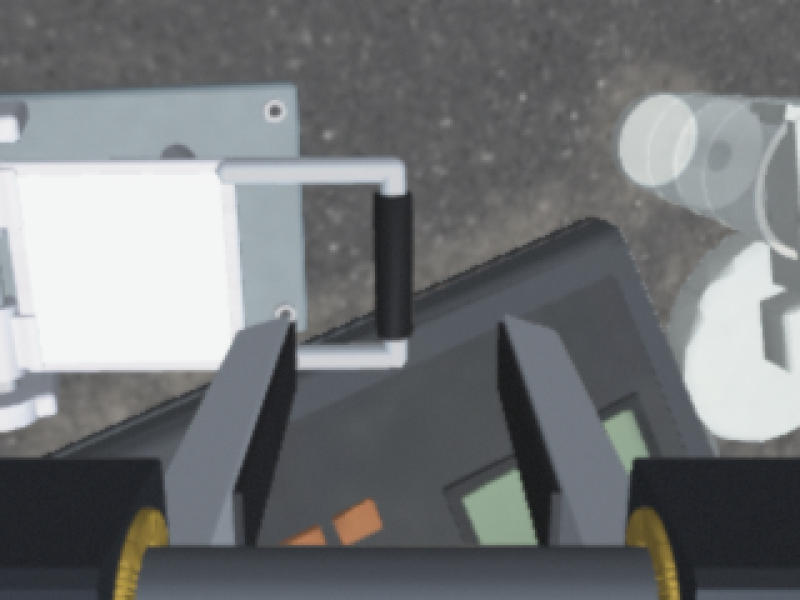

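c6 shows the bar sleeve centred at (317,206) in the full image, against a predicted (316,207.5), and lying between the open fingers. Now I'll descend and grip.

```bash
python3 -m crank '[0.006,0.03,-0.085,0,0,0,0,0.006,0.03,-0.085,0,0,0,0,0.003,0.015,-0.045,0,0,0,0,0.003,0.013,-0.038,0,0,0,0,0,0,0,0,0,0,0,0,0,0,0,0,0,0]'
python3 -m crank '[0,0,0,0,0,0,-0.3,0,0,0,0,0,0,-0.6,0,0,0,0,0,0,-1,0,0,0,0,0,0,-1,0,0,0,0,0,0,-1,0,0,0,0,0,0,-1]'
python3 - <<'E'
from h import *
x=ctrl.observe();R=cv2.Rodrigues(x['tool_rot'])[0];g=x['tool_pos']-R[:,2]*.0188
y=np.array([.2453,.9694]);H=np.array([.4640,.0185])+.072*y
a=(g[:2]-H)@y;h=g[2]-.046;print('grasp',g,'along y',a,'h',h,'r',np.hypot(a,h),'deg',np.degrees(np.arctan2(h,a)),x['force'])
E
```

```text
clock: 12.35
tool_pos: [0.5115, 0.2077, 0.0719]
tool_rot: [0.38, 3.028, 0.536]
force: [0.1, 0.0, -0.2]
finger_gap: 0.0468
grip_force: 0.0
clock: 13.1
tool_pos: [0.511, 0.2079, 0.0714]
tool_rot: [0.38, 3.029, 0.536]
force: [-0.4, 0.6, 1.4]
finger_gap: 0.0112
grip_force: 30.0
grasp [0.50946891 0.20162936 0.08905485] along y 0.11668571590984561 h 0.043054853957397235 r 0.12437554722165448 deg 20.253120727202543 [-0.39012313  0.6062394   1.36783954]
```

Grip confirmed: radius 124.4 mm and 20.3°, as expected. Next I'll work out the arc increments.

```bash
python3 - <<'E'
import numpy as np
A=np.radians(np.array([20,22,26,31,36,41,46,51,56,61,66,71,76,80,83,86,88,89,90.]))
a=.125*np.cos(A);h=.125*np.sin(A)
d=np.c_[np.diff(a)*.2453,np.diff(a)*.9694,np.diff(h)]/.3
print(d.round(4).tolist(),d.sum(0))
E
```

```text
[[-0.0013, -0.0051, 0.0136], [-0.0029, -0.0115, 0.0266], [-0.0043, -0.0168, 0.0319], [-0.0049, -0.0194, 0.0303], [-0.0056, -0.0219, 0.0284], [-0.0061, -0.0243, 0.0264], [-0.0067, -0.0264, 0.0241], [-0.0072, -0.0283, 0.0216], [-0.0076, -0.03, 0.019], [-0.008, -0.0315, 0.0162], [-0.0083, -0.0328, 0.0133], [-0.0085, -0.0338, 0.0103], [-0.007, -0.0276, 0.006], [-0.0053, -0.0209, 0.0032], [-0.0053, -0.021, 0.0021], [-0.0036, -0.0141, 0.0008], [-0.0018, -0.007, 0.0002], [-0.0018, -0.007, 0.0001]] [-0.09604442 -0.37955751  0.27415827]
```

First half of the arc (to 56°), then a check.

```bash
cat > st.py <<'E'
from h import *
x=ctrl.observe();R=cv2.Rodrigues(x['tool_rot'])[0];g=x['tool_pos']-R[:,2]*.0188
y=np.array([.2453,.9694]);H=np.array([.4640,.0185])+.072*y
a=(g[:2]-H)@y;h=g[2]-.046;print('lat',(g[:2]-H)@np.array([.9694,-.2453]),'a',a,'h',h,'r',np.hypot(a,h),'deg',np.degrees(np.arctan2(h,a)),x['force'],x['grip_force'],x['finger_gap'])
E
python3 -m crank '[-0.0013,-0.005,0.0136,0,0,0,-1,-0.003,-0.0115,0.0266,0,0,0,-1,-0.0043,-0.0168,0.032,0,0,0,-1,-0.005,-0.0194,0.0303,0,0,0,-1,-0.0056,-0.022,0.0284,0,0,0,-1,-0.006,-0.0243,0.0264,0,0,0,-1,-0.0067,-0.0264,0.024,0,0,0,-1,-0.0072,-0.0283,0.0216,0,0,0,-1,0,0,0,0,0,0,-1,0,0,0,0,0,0,-1]'; python3 st.py
```

```text
clock: 14.35
tool_pos: [0.4999, 0.1625, 0.1339]
tool_rot: [0.381, 3.027, 0.54]
force: [1.6, 6.4, 5.8]
finger_gap: 0.0112
grip_force: 30.0
lat -0.0004939711315252344 a 0.06993896497989648 h 0.10556508452625725 r 0.12663114108897155 deg 56.474735969295274 [1.56280919 6.42409997 5.76599294] 29.987005591392517 0.0111662581038591
```

```bash
python3 -m crank '[-0.0076,-0.03,0.019,0,0,0,-1,-0.008,-0.0315,0.0162,0,0,0,-1,-0.0083,-0.0328,0.0133,0,0,0,-1,-0.0085,-0.0338,0.0103,0,0,0,-1,-0.007,-0.0276,0.006,0,0,0,-1,-0.0053,-0.021,0.0032,0,0,0,-1,-0.0053,-0.021,0.002,0,0,0,-1,-0.0036,-0.014,0.0008,0,0,0,-1,-0.0018,-0.007,0.0002,0,0,0,-1,0,0,0,0,0,0,-1,0,0,0,0,0,0,-1]'; python3 st.py
```

```text
clock: 15.72
tool_pos: [0.484, 0.0966, 0.1569]
tool_rot: [0.38, 3.024, 0.539]
force: [-1.3, 2.3, 16.6]
finger_gap: 0.0108
grip_force: 30.0
lat 0.00012794925621815285 a 0.0021486456400397536 h 0.1285268344250366 r 0.12854479314778655 deg 89.04224778602418 [-1.33293671  2.33960555 16.60736827] 30.011959969997406 0.01077855182594148
```

The flap is near upright, at about 89° by arm kinematics. I'll verify the angle numerically from the wrist camera: the near bail rod lies in the plane x_stand = -30 mm.

```bash
python3 - <<'E'
from h import *
w=cam('wrist','w7');g=cv2.cvtColor(w['frame'],cv2.COLOR_RGB2GRAY)
Y=np.array([.2453,.9694,0]);X=np.array([.9694,-.2453,0]);H=np.array([.4640,.0185,.046])+.072*Y
def pt(x,r,deg):
    c=np.radians(deg);return H+x*X+r*np.cos(c)*Y+np.array([0,0,r*np.sin(c)])
for deg in (80,85,90,95): print(deg,proj(w,[pt(-.030,r,deg) for r in (.085,.1,.115,.125)]).round(0).tolist(), proj(w,[pt(-.034,.078,deg),pt(.034,.078,deg)]).round().tolist())
print('hinge -44',proj(w,[pt(-.044,0,0)]))
c=proj(w,[pt(-.030,.1,90)])[0].astype(int)
for r in (.085,.092,.1,.107,.115):
    v=int(proj(w,[pt(-.03,r,90)])[0][1]); print(v,g[v,c[0]-45:c[0]+46:2].tolist(),c[0]-45)
E
```

```text
80 [[311.0, 181.0], [323.0, 186.0], [336.0, 192.0], [347.0, 196.0]] [[306.0, 173.0], [307.0, 266.0]]
85 [[301.0, 182.0], [310.0, 188.0], [321.0, 194.0], [329.0, 199.0]] [[296.0, 174.0], [298.0, 268.0]]
90 [[289.0, 183.0], [296.0, 189.0], [304.0, 196.0], [310.0, 201.0]] [[286.0, 175.0], [289.0, 270.0]]
95 [[278.0, 184.0], [281.0, 190.0], [286.0, 198.0], [289.0, 203.0]] [[276.0, 176.0], [280.0, 272.0]]
hinge -44 [[262.2922958  144.76789246]]
183 [180, 180, 180, 198, 225, 232, 237, 168, 157, 157, 157, 156, 156, 156, 157, 157, 157, 168, 122, 120, 122, 125, 127, 127, 127, 124, 120, 124, 156, 181, 184, 184, 183, 182, 183, 183, 185, 183, 183, 183, 181, 183, 185, 183, 183, 182] 251
186 [181, 179, 181, 182, 181, 174, 220, 170, 158, 157, 157, 156, 156, 156, 157, 157, 159, 218, 168, 162, 123, 120, 123, 124, 127, 128, 129, 125, 121, 119, 143, 177, 182, 183, 183, 183, 183, 184, 181, 181, 182, 184, 184, 184, 183, 182] 251
189 [181, 181, 179, 181, 181, 168, 219, 182, 157, 158, 156, 157, 157, 157, 155, 157, 158, 217, 176, 235, 233, 150, 120, 120, 121, 125, 126, 128, 128, 126, 121, 118, 128, 169, 181, 183, 184, 184, 184, 182, 183, 184, 184, 183, 183, 183] 251
192 [179, 179, 181, 179, 180, 167, 218, 179, 156, 157, 157, 158, 156, 156, 157, 157, 157, 218, 180, 235, 239, 207, 177, 138, 121, 120, 122, 125, 126, 127, 128, 128, 124, 123, 130, 162, 182, 185, 183, 184, 184, 182, 182, 183, 182, 182] 251
195 [181, 179, 180, 180, 180, 163, 215, 193, 156, 156, 157, 158, 158, 157, 156, 156, 158, 218, 177, 235, 240, 223, 185, 184, 175, 136, 121, 119, 122, 125, 127, 138, 155, 165, 170, 170, 158, 176, 185, 183, 183, 183, 182, 182, 182, 181] 251
```

The rod centre line is at (305,189), between the 85° and 90° predictions, giving about 87–88°. The plate edge reads about 89–90°, so all sources agree within tolerance. I'll make a final 1° nudge, let it settle and check the vial numerically.

```bash
python3 -m crank '[-0.0018,-0.007,0.003,0,0,0,-1,0,0,0,0,0,0,-1,0,0,0,0,0,0,-1,0,0,0,0,0,0,-1,0,0,0,0,0,0,-1,0,0,0,0,0,0,-1,0,0,0,0,0,0,-1]'; python3 st.py
python3 - <<'E'
from h import *
s=cam('side');g=cv2.cvtColor(s['frame'],cv2.COLOR_RGB2GRAY)
b=g[180:215,285:312];ys,xs=np.nonzero(b<55);print('cap',len(xs),xs.mean()+285,ys.mean()+180,'expected',proj(s,[.464,.0185,.110])[0])
E
```

```text
clock: 16.65
tool_pos: [0.4834, 0.0942, 0.157]
tool_rot: [0.38, 3.025, 0.538]
force: [0.1, 1.6, 12.2]
finger_gap: 0.011
grip_force: 30.0
lat 0.0001567499162518341 a -0.0003158450435011619 h 0.12863038124799608 r 0.12863076901774445 deg 90.14068644924994 [ 0.14909207  1.60560743 12.20161729] 30.01159518957138 0.011013797763772691
cap 19 297.4736842105263 193.10526315789474 expected [296.83834943 192.74662507]
```

```bash
python3 -c "
from station import order
print(order.sign_off())"
```

```text
the job is handed in; nothing more can be done
None
```

I handed the job in with the vial standing free on the post and the flap held still at about 90° (uncertain by 1–2°), but sign-off gave no verdict, and I viewed 11 pictures, one over your limit of 10.

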